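# Hang a lacquered copper jug stand on the drying rail

## Robot

A 6-joint arm with a two-finger parallel gripper is mounted at the origin on the work surface. World frame = base frame: x ahead of the robot, y to its left, z up, the work surface at z = 0. Lengths are in m, angles in rad, forces in N, time in s.
With the tool pointing down it reaches from about 0.375 to 0.9 m from the base axis. Payload 3.1 kg.
Tool frame: the origin (TCP) lies midway between the tips of the shut fingers; the grasp point (between the pads) lies 19 mm behind it; z points along the fingers, y is the line along which they close (so a half turn about z gives the same grasp; the last joint's range is limited). The gripper opens to 87 mm and grips with 3 to 60 N. Pads are 19 mm wide; open, the fingers measure 117 mm over their backs; the gripper's body (75 mm by 190 mm) begins 51 mm behind the grasp point.
Start: joints at [-1.335, 0.527, 1.433, -0, 1.181, -0.178], TCP at [0.251, -0.572, 0.223] pointing down, gripper open.
Joint ranges: [-3.08, 3.08], [-0.75, 2.2], [0.22, 2.44], [-1.43, 4.57], [0, 2.65], [-2.85, 2.85]. Speed limits (rad/s): [2.79, 2.79, 3.14, 3.14, 3.14, 3.14].

## Interface

Orientations are given as a rotation vector (axis times angle).
In Python, from workcell import arm gives the robot as it stands.
- The arm moves only by the shell command python3 -m pendant 'ROWS' [OPENING] [FORCE]. ROWS is text: rows parted by semicolons, each of 6 numbers parted by spaces: the shift along the world's x, y, z in cm, then the turn, a rotation vector about the world's x, y, z in rad. A call has exactly 10 rows; each row is the pose to reach, as a shift and turn from the pose commanded when the call began; what a row does not reach only later rows make up. A row lasts 1/8 s, in which the tool goes at most 62.5 mm and 10.7 degrees, less where a joint would pass 70% of its speed; a pose out of reach is approached as far as the arm can. A call with a gripper value outside its range is refused whole. OPENING is the opening, from 0 (shut) to 1 (fully open), set as the call begins (- or left out, the last holds). The fingers move at their own pace and stop on an object; FORCE is the grip in N (left out, the last holds). Time passes only in rows, so rows that repeat a pose let the fingers close, or fill a call up. It gives the time, the measured TCP pose, the force, the opening and the grip force at its end, in the units of the state.
- arm.get_obs(): the state, without advancing time (a new reading comes with each control period).
- arm.get_image(name): name is "scene" or "top"; returns (picture, depth): 420x560x3 uint8, red, green, blue; 420x560 float32, m along the optical axis (not along the pixel's ray), 0 where there is no reading.
- arm.camera_model(name): a dict with "fx", "fy", "cx", "cy" (pixels), "origin" and "attitude" of the camera in the world. Camera axes: x right, y down, z forward; pixel columns grow to the right and rows downward; lengths in m; the calibration is good to about 2 mm. A picture is of the moment at which its call begins. camera_model takes no time and is no camera call.
- arm.job_done(): hands the job in; it is judged then, once.
The state is a dict: "t": time; "joint_positions": joint angles; "qvel": joint speeds; "effort": joint torques, N m; "eef_pos": TCP position; "ee_rot": TCP orientation; "force": force on the tool from outside, world axes, zero at the start; "moment": the same for the moment, N m; "grip_width": finger opening in m; "finger_force": force on a finger pad.
Only numpy, scipy, OpenCV 4.12 (cv2) and the standard library are available. Lean on these libraries where they do the work, as an engineer would, in place of code of your own. Each camera call takes 0.05 s, during which the arm holds its last target. There are 200 camera calls.

## Task

Hang the freshly lacquered copper jug stand, the plate with the hanging tab, on the drying rail to cure, handling it only by the S-hook. Take the empty S-hook off the rail, feel its lower tip up through the hole in the tab while the plate still lies in the draining rack, draw the plate out from under the keeper board with the hook, lift it away and hang the S-hook back over the rail, so that the plate hangs from it freely, tab up, no more than swaying slightly. The copper is soft and the lacquer fresh: press and pull gently with the hook (never above about 15 N), keep the gripper off the plate, do not drop it, and leave the plain plate, tin and mallet where they are.

Things in the scene. Friction and masses are not known exactly. Their poses are not given: they have to be found in the camera images.
- rail: Bench-top drying rail, fixed: a level steel bar, 12 mm in diameter, its axis 280 mm above the bench, 300 mm long between two 16 mm posts with round feet 70 mm across. Origin on the bench below the middle of the bar; y runs along the bar, z up, x within 0.2 rad of the world's.
- hook: Steel S-hook of 8 mm rod, 137 mm tall, 90 g, loose, at first hanging empty on the rail, square to the bar, in its own x-z plane, z up. Origin: where the bar's axis lies when it hangs. Rod centreline: upper bow of radius 24 mm about x 0, z -14 mm; straight shank from (22, -24) to (-14, -97) mm (x, z); lower bow, radius 15 mm about (0, -104) mm, open upwards, lowest metal at z -123 mm.
- hook_grip (a point): Where the hook is taken: on the shank's centreline, (19, 0, -30) mm from the hook's origin, axes as the hook's. An upright gripper closing along y (along the bar) keeps the bow between its fingers and passes beside the bar if the pads' middle lies some 5 mm to the +x side of this point.
- hook_tip (a point): Very end (top) of the lower tip, (15, 0, -95) mm from the hook's origin: a square-cut 8 mm rod pointing straight up (z). The gap between tip and shank is 22 mm wide across the middle of the bow and 20 mm at the height of the tip's end, above which the shank leans in over it. Axes as the hook's.
- hook_uptip (a point): End of the upper bow's centreline, (-24, 0, -18) mm from the hook's origin (metal to z -22 mm). The bar enters and leaves the upper bow below it, from the hook's -x side: to take the hook off, raise it 35 mm and move it 60 mm along +x; to hang it, the reverse. Axes as the hook's.
- rack: Fixed wooden draining rack, two bays side by side, 240 mm wide (y), 120 mm deep (x), 94 mm tall. Origin on the bench, front towards -x, z up. Bay centres at y +57 and -57 mm, 101.6 mm wide between cheeks 82 mm tall; in each, side ledges 10 mm wide, tops at z 62 mm, from x -45 to 55 mm; back stop at x 47 mm. Base board 12 mm thick, from x -55 mm. Below and before a tab it is open.
- keeper (a point): Middle of the lower front edge of the rack's keeper board, at (-5, 0, 68) mm in the rack's frame. The board covers both bays from there back to the rear, 2 mm above the plates, its top at z 94 mm: a plate, whose rear edge starts near x 45 mm, can be tipped up only after it has been drawn out some 55 mm along the rack's -x. Axes as the rack's.
- plate: The copper jug stand to hang, loose, 0.33 to 0.46 kg: plate 90 (x) by 100 (y) by 4 mm with a flush tab 36 mm wide, 4 mm thick, from its front edge x -45 to x -87 mm. Origin at the centre of the 90 x 100 mm part's underside, z up. It lies on the ledges of either bay, tab towards the front. Pushed up, the tab gives a few mm at about 2 N until the keeper board stops the plate.
- hole_nominal (a point): Underside of the plate on its centre line, at x -73 mm of the plate, where the middle of the tab's 11 mm round hole (14 mm from the tab's end) was meant to be. The tab was riveted on by eye: tab and hole really lie up to 9 mm to either side of this point along the plate's y, which no pose tells; find the hole by feel or by eye. Axes as the plate's.
- plain: The other copper plate, 90 x 100 x 4 mm, without tab or hole, lying in the other bay; bystander, to be left where it is. Origin at the centre of its underside.
- tin: Tin of lacquer, 72 mm across and 80 mm tall, standing at the near side between rail and rack; bystander. Origin at the centre of its foot.
- mallet: Wooden mallet lying on the bench at the right, head 60 x 110 x 60 mm, 255 mm long; bystander. Origin under the handle's middle, head towards its +x.
Not all that is in view belongs to the job. What is shaped like the plate but green is not meant. There is more than one size of the hook; the one meant has the size given above.

How it is judged:
By the outcome, as a careful person would: the job done as asked, in the order asked, and still so for the second after the job is handed in, with the robot touching nothing.
It also fails if it takes over 72 s, if anything falls off the work surface, if the arm or the gripper's body presses on something with over 40 N, if the wrist force passes 120 N, or if a joint passes its speed limit or range.

## Working session

There is one attempt and no reset: what is moved stays moved. The work goes in short steps, Python scripts to look and compute and a shell command to move; the robot and the scene stay as the last step left them, time stands still between calls to the robot, and variables do not carry over. Pictures are saved under pics/ and viewed, at most 11 in all, crops included, and the job is handed in when it is done.

```bash
mkdir -p pics; ls; cat > h.py <<'E'
import numpy as np, cv2
from workcell import arm
def snap(n,save=None):
    im,d=arm.get_image(n); im=np.array(im)
    if save: cv2.imwrite('pics/'+save,im[:,:,::-1]); np.savez('pics/'+save[:-4],im=im,d=d)
    return im,d
def cam(n):
    c=arm.camera_model(n); A=np.array(c['attitude'],float)
    if A.size==3: A=cv2.Rodrigues(A)[0]
    return c,A.reshape(3,3),np.array(c['origin'],float)
def ray(n,u,v):
    c,A,o=cam(n); return o,A@np.array([(u-c['cx'])/c['fx'],(v-c['cy'])/c['fy'],1])
def onz(n,u,v,z):
    o,r=ray(n,u,v); return o+r*(z-o[2])/r[2]
def pt(n,u,v,d):
    o,r=ray(n,u,v); return o+r*d
def proj(n,p):
    c,A,o=cam(n); q=A.T@(np.array(p)-o); return c['cx']+c['fx']*q[0]/q[2],c['cy']+c['fy']*q[1]/q[2]
def two(n1,p1,n2,p2):
    o1,r1=ray(n1,*p1);o2,r2=ray(n2,*p2)
    s=np.linalg.lstsq(np.c_[r1,-r2],o2-o1,rcond=None)[0]
    a=o1+r1*s[0];b=o2+r2*s[1]; return (a+b)/2,np.linalg.norm(a-b)
E
python3 -c "
from h import *
for n in('scene','top'):
    snap(n,n+'0.png'); print(arm.camera_model(n))
print(arm.get_obs())"
```

```text
pics
{'fx': 388.0835710841577, 'fy': 388.0835710841577, 'cx': 283.8099756407222, 'cy': 206.54599723628158, 'origin': array([1.09498277, 0.04430639, 1.03031956]), 'attitude': array([-1.70548327, -2.13513927,  0.59342087])}
{'fx': 509.00721561265107, 'fy': 509.00721561265107, 'cx': 275.0865799077612, 'cy': 206.5625333668856, 'origin': array([ 0.37590338, -0.05664171,  1.303538  ]), 'attitude': array([-2.10394378,  2.13080057, -0.18774259])}
{'t': 0.1, 'joint_positions': array([-1.33550069e+00,  5.28370224e-01,  1.43377345e+00, -4.30972238e-05,
        1.18142332e+00, -1.78508419e-01]), 'qvel': array([ 1.38814640e-03, -1.35518772e-03, -2.16834602e-03, -1.15187122e-04,
       -1.47717405e-06,  2.18538256e-04]), 'effort': array([-1.52625930e-04, -4.40984845e+01, -1.77150589e+01,  6.34174864e-02,
        5.33688767e-02, -4.19520256e-05]), 'eef_pos': array([ 0.25116207, -0.57158373,  0.22167156]), 'ee_rot': array([-3.07265320e+00, -6.44994215e-01,  1.50529607e-04]), 'force': array([-0.16923025,  0.6362049 , -0.22315196]), 'moment': array([-0.01211195,  0.03585109,  0.00916239]), 'finger_force': 0.0, 'grip_width': 0.08708420218640557}
```

View pics/scene0.png

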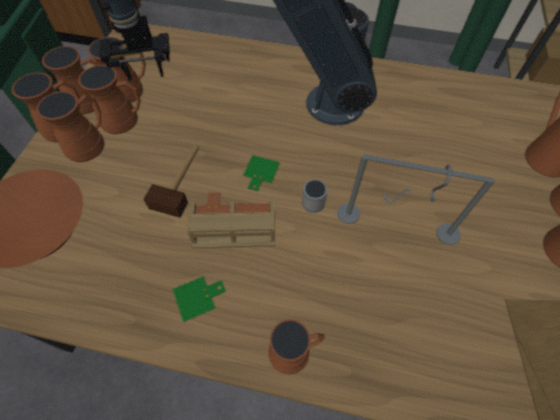

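View pics/top0.png

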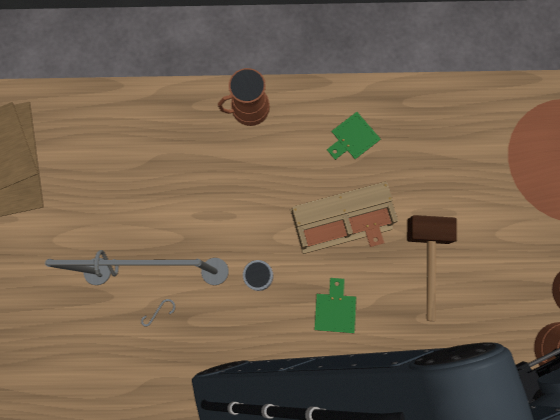

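Scene view: the candidates for the hook are the one hanging on the rail (scene 440,183; top 105,263) and a loose one on the bench (scene 398,195; top 158,312). The candidates for the plate are the copper one with a tab in the right bay (top 375,232), the plain copper one (325,232) and the green ones (353,135 and 336,305). I choose the hanging hook and the tabbed copper plate, and check both in one close crop.

```bash
python3 - <<'E'
from h import *
s=np.load('pics/scene0.npz')['im'];t=np.load('pics/top0.npz')['im']
def c(im,x,y,w,h): return cv2.resize(im[y:y+h,x:x+w],(400,300),interpolation=cv2.INTER_CUBIC)
a=np.vstack([np.hstack([c(s,380,150,120,90),c(t,30,230,120,90)]),np.hstack([c(s,180,180,100,75),c(t,290,180,120,90)])])
cv2.imwrite('pics/crop1.png',a[:,:,::-1])
z=np.load('pics/top0.npz')['d'];print(z[263,155],z[232,325],z[225,375])
for u,v in((155,262),(325,232),(362,216),(347,205),(375,240)): print(u,v,pt('top',u,v,z[v,u]).round(3))
E
```

```text
1.0172921 1.2446897 1.2465874
155 262 [0.461 0.196 0.284]
325 232 [ 0.547 -0.165  0.068]
362 216 [ 0.585 -0.257  0.07 ]
347 205 [ 0.608 -0.218  0.091]
375 240 [ 0.534 -0.299 -0.003]
```

View pics/crop1.png

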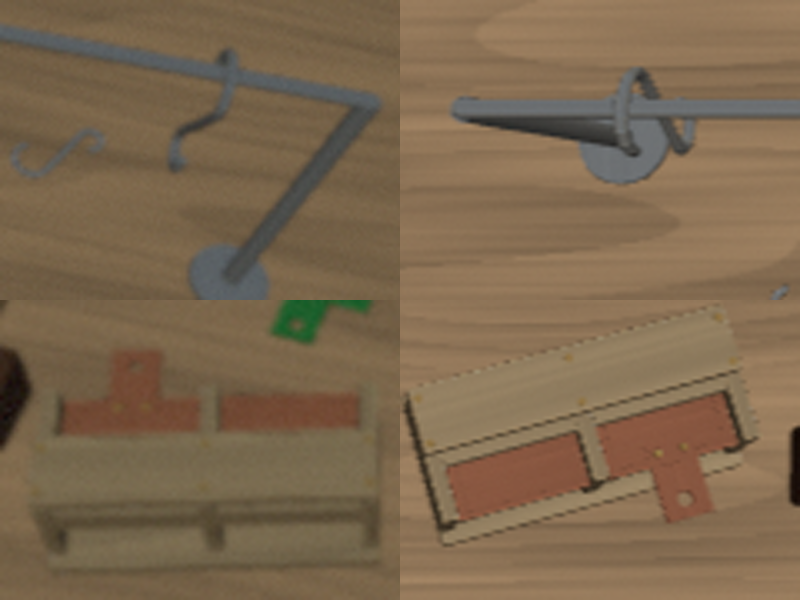

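The crop shows the large hook on the rail and, beside it on the bench, the smaller loose one. The copper plate with the tab is in the right (-y) bay, with its hole at about top (375.5,239.4) and scene (213.5,196.5).

```bash
cat >> h.py <<'E'
def cloud(n,im,d,box):
    x,y,w,h=box; V,U=np.mgrid[y:y+h,x:x+w]; dd=d[y:y+h,x:x+w]
    c,A,o=cam(n); P=np.stack([(U-c['cx'])/c['fx']*dd,(V-c['cy'])/c['fy']*dd,dd],-1)@A.T+o
    ok=dd>0; return P[ok],im[y:y+h,x:x+w][ok]
E
python3 - <<'E'
from h import *
F={n:np.load(f'pics/{n}0.npz') for n in('scene','top')}
def rect(n,box,zl,zh):
    P,c=cloud(n,F[n]['im'],F[n]['d'],box); m=(P[:,2]>zl)&(P[:,2]<zh); Q=P[m]
    r=cv2.minAreaRect((Q[:,:2]*1000).astype(np.float32)); print(n,'rack',len(Q),np.round(r[0],1),np.round(r[1],1),round(r[2],2),'z',np.median(Q[:,2]).round(4)); return P,c
for n,b,rb,tb in(('top',(285,175,120,85),(40,245,165,40),(350,195,45,60)),('scene',(180,180,105,75),(350,145,150,60),(190,185,40,35))):
    rect(n,b,.084,.102)
    P,c=cloud(n,F[n]['im'],F[n]['d'],rb); m=(P[:,2]>.262)&(P[:,2]<.295); Q=P[m]
    k=np.polyfit(Q[:,1],Q[:,0],1); 
    for _ in range(3):
        e=Q[:,0]-np.polyval(k,Q[:,1]); Q=Q[abs(e)<.008]; k=np.polyfit(Q[:,1],Q[:,0],1)
    print(n,'rail',len(Q),'slope',k,'y',Q[:,1].min(),Q[:,1].max(),'ztop',np.percentile(Q[:,2],[5,50,90]))
    m=(P[:,2]>.14)&(P[:,2]<.325); H=P[m]; e=H[:,0]-np.polyval(k,H[:,1])
    h=H[(abs(e)>.011)|(H[:,2]>.291)]; h=h[np.argsort(-h[:,2])]
    print(n,'hook',len(h)); print(h[::max(1,len(h)//14)].round(3).tolist())
    im=F[n]['im'].astype(int); red=((im[...,0]-im[...,1])>40)&(im[...,0]>90)
    x,y,w,hh=tb; M=red[y:y+hh,x:x+w].astype(np.uint8)
    P,c=cloud(n,F[n]['im'],F[n]['d'],tb)
    cs,hi=cv2.findContours(M,cv2.RETR_CCOMP,cv2.CHAIN_APPROX_NONE)
    for q,g in zip(cs,hi[0]):
        b=cv2.boundingRect(q); 
        if g[3]>=0: print(n,'hole',b[0]+x+(b[2]-1)/2,b[1]+y+(b[3]-1)/2,b[2:],q.reshape(-1,2).mean(0)+[x,y])
print(two('top',(375.2,239.2),'scene',(213.3,196.3)))
E
```

```text
top rack 2095 [ 591.9 -212.7] [ 97.6 240.6] 15.32 z 0.0926
top rail 965 slope [0.01191452 0.45729714] y 0.1039634472208596 0.4202948706210403 ztop [0.27818118 0.28389597 0.28719619]
top hook 164
[[0.461, 0.31, 0.295], [0.457, 0.309, 0.294], [0.452, 0.313, 0.292], [0.476, 0.309, 0.289], [0.446, 0.311, 0.287], [0.48, 0.312, 0.284], [0.482, 0.31, 0.282], [0.438, 0.311, 0.279], [0.439, 0.309, 0.274], [0.441, 0.31, 0.267], [0.483, 0.308, 0.259], [0.477, 0.308, 0.246], [0.447, 0.31, 0.198], [0.446, 0.309, 0.187], [0.442, 0.312, 0.178]]
top hole 375.0 239.0 (7, 7) [375.     239.0625]
top hole 367.0 225.5 (5, 4) [367.  225.5]
top hole 374.5 223.5 (4, 4) [374.5 223.5]
scene rack 1544 [ 594.  -213.9] [ 99.8 241. ] 14.77 z 0.0944
scene rail 721 slope [0.01255532 0.4637388 ] y 0.10343122296205101 0.417141688494306 ztop [0.27236131 0.2842226  0.28740234]
scene hook 124
[[0.47, 0.312, 0.296], [0.462, 0.31, 0.293], [0.461, 0.313, 0.292], [0.45, 0.309, 0.289], [0.483, 0.311, 0.285], [0.49, 0.312, 0.282], [0.488, 0.311, 0.279], [0.443, 0.307, 0.275], [0.489, 0.314, 0.269], [0.491, 0.311, 0.266], [0.484, 0.307, 0.256], [0.481, 0.313, 0.241], [0.48, 0.311, 0.187], [0.449, 0.308, 0.179], [0.479, 0.313, 0.172], [0.456, 0.312, 0.167]]
scene hole 223.0 209.5 (3, 4) [223.  209.5]
scene hole 216.0 201.0 (3, 3) [216. 201.]
scene hole 211.0 200.0 (3, 3) [211. 200.]
(array([ 0.5283046 , -0.28903123,  0.06128627]), np.float64(0.0024031695801235613))
```

```bash
python3 -m pendant '0 0 6 0 0 0; 0 0 12 0 0 0; 0 0 18 0 0 0; 25 42 18 0 0 -0.426; 25 42 18 0 0 -0.426; 25 42 18 0 0 -0.426; 25 42 18 0 0 -0.426; 25 42 18 0 0 -0.426; 25 42 18 0 0 -0.426; 25 42 18 0 0 -0.426' 1 20; python3 -m pendant '-1 46.0 0 0 0 0; -1 46.0 0 0 0 0; -1 46.0 0 0 0 0; -1 46.0 0 0 0 0; -1 46.0 0 0 0 0; -1 46.0 0 0 0 0; -1 46.0 0 0 0 0; -1 46.0 0 0 0 0; -1 46.0 0 0 0 0; -1 46.0 0 0 0 0'; python3 -c "
from h import *
o=arm.get_obs();print(o['eef_pos'],cv2.Rodrigues(o['ee_rot'])[0].round(3),o['force'],o['joint_positions'])"
```

```text
t: 1.35
eef_pos: [0.4756, -0.1943, 0.4022]
ee_rot: [-3.141, 0.02, 0.001]
force: [0.8, 0.2, -0.6]
grip_width: 0.0871
finger_force: 0.0
t: 2.6
eef_pos: [0.4649, 0.263, 0.4021]
ee_rot: [3.141, -0.02, -0.001]
force: [0.4, 0.1, -0.4]
grip_width: 0.0871
finger_force: 0.0
[0.46490317 0.26298971 0.40214546] [[ 1.    -0.013 -0.001]
 [-0.013 -1.    -0.001]
 [-0.001  0.001 -1.   ]] [ 0.41605303  0.09389181 -0.35326104] [ 3.05836664e-01  2.38507050e-01  1.39376039e+00 -6.31174412e-04
  1.51048300e+00  1.88923763e+00]
```

```bash
python3 -m pendant '2.3 4.7 0 0 0 0; 2.3 4.7 0 0 0 0; 2.3 4.7 -6 0 0 0; 2.3 4.7 -9 0 0 0; 2.3 4.7 -9 0 0 0; 2.3 4.7 -9 0 0 0; 2.3 4.7 -9 0 0 0; 2.3 4.7 -9 0 0 0; 2.3 4.7 -9 0 0 0; 2.3 4.7 -9 0 0 0'; python3 - <<'E'
from h import *
s,d=snap('scene','scene1.png')
t,e=snap('top','top1.png')
c=lambda im,x,y,w,h: cv2.resize(im[y:y+h,x:x+w],(400,300),interpolation=cv2.INTER_CUBIC)
cv2.imwrite('pics/crop2.png',np.hstack([c(s,380,120,120,90),c(t,30,220,120,90)])[:,:,::-1])
P,_=cloud('scene',s,d,(380,140,120,70)); m=(abs(P[:,1]-.31)<.006)&(P[:,2]<.265)&(P[:,2]>.22); Q=P[m]; print(Q[np.argsort(Q[:,2])][::4].round(3).tolist())
E
```

```text
t: 3.85
eef_pos: [0.4881, 0.3108, 0.3128]
ee_rot: [-3.141, 0.019, -0.0]
force: [0.5, -0.3, 0.6]
grip_width: 0.0869
finger_force: 0.0
[[0.473, 0.311, 0.224], [0.475, 0.308, 0.231], [0.481, 0.31, 0.24], [0.481, 0.308, 0.248], [0.484, 0.307, 0.256], [0.49, 0.308, 0.261], [0.438, 0.308, 0.265]]
```

View pics/crop2.png

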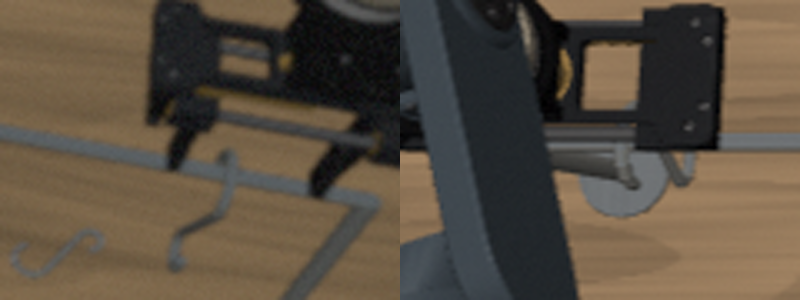

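The crop shows the open fingers straddling the hanging hook, in front of the bar (+x side). I descend and close.

```bash
python3 -m pendant '-0.3 0 -2 0 0 0; -0.3 0 -4 0 0 0; -0.3 0 -5.5 0 0 0; -0.3 0 -7 0 0 0; -0.3 0 -8 0 0 0; -0.3 0 -8.2 0 0 0; -0.3 0 -8.2 0 0 0; -0.3 0 -8.2 0 0 0; -0.3 0 -8.2 0 0 0; -0.3 0 -8.2 0 0 0'; python3 -m pendant '0 0 0 0 0 0; 0 0 0 0 0 0; 0 0 0 0 0 0; 0 0 0 0 0 0; 0 0 0 0 0 0; 0 0 0 0 0 0; 0 0 0 0 0 0; 0 0 0 0 0 0; 0 0 0 0 0 0; 0 0 0 0 0 0' 0 40
```

```text
t: 5.2
eef_pos: [0.4852, 0.3108, 0.2309]
ee_rot: [-3.141, 0.019, -0.001]
force: [0.5, -0.2, 0.3]
grip_width: 0.087
finger_force: 0.0
t: 6.45
eef_pos: [0.4851, 0.3106, 0.2306]
ee_rot: [3.141, -0.019, -0.0]
force: [-0.0, -0.3, -0.1]
grip_width: 0.0071
finger_force: 39.9
```

```bash
python3 -m pendant '0 0 1.5 0 0 0; 0 0 3 0 0 0; 0 0 3.6 0 0 0; 0 0 3.6 0 0 0; 3 0 3.6 0 0 0; 6.5 0 3.6 0 0 0; 6.5 0 3.6 0 0 0; 6.5 0 8 0 0 0; 6.5 0 12 0 0 0; 6.5 0 12 0 0 0'; python3 -m pendant '0 -6 0 0 0 0; 0 -12 0 0 0 0; 0 -18 0 0 0 0; 0 -24 0 0 0 0; 0 -30 0 0 0 0; 0 -36 0 0 0 0.1; 0 -42 0 0 0 0.2; 0 -48 0 0 0 0.275; -3 -52 0 0 0 0.275; -3 -52 0 0 0 0.275'
python3 - <<'E'
from h import *
s,d=snap('scene','scene2.png'); t,e=snap('top','top2.png')
o=arm.get_obs();p=o['eef_pos'];print(p,cv2.Rodrigues(o['ee_rot'])[0][:,1],o['force'],o['finger_force'])
u,v=map(int,proj('scene',p));print('scene',u,v); u2,v2=map(int,proj('top',p));print('top',u2,v2)
c=lambda im,x,y,w,h: cv2.resize(im[y:y+h,x:x+w],(400,300),interpolation=cv2.INTER_CUBIC)
cv2.imwrite('pics/crop3.png',np.hstack([c(s,u-60,v-30,120,90),c(t,u2-60,v2-30,120,90)])[:,:,::-1])
P,_=cloud('scene',s,d,(u-60,v-30,120,90)); m=(P[:,2]<p[2]-.005)&(P[:,2]>p[2]-.1)&(np.hypot(P[:,0]-p[0],P[:,1]-p[1])<.06); Q=P[m]-p
Q=Q[np.argsort(Q[:,2])];R=np.array([[np.cos(.262),-np.sin(.262),0],[np.sin(.262),np.cos(.262),0],[0,0,1]]);print(len(Q),(Q@R)[::4].round(3).tolist())
E
```

```text
t: 7.7
eef_pos: [0.551, 0.3115, 0.3542]
ee_rot: [-3.139, 0.018, -0.01]
force: [0.3, 0.8, -0.5]
grip_width: 0.0073
finger_force: 39.9
t: 8.95
eef_pos: [0.5173, -0.2111, 0.3485]
ee_rot: [-3.113, -0.403, 0.006]
force: [0.8, 0.9, -0.9]
grip_width: 0.007
finger_force: 39.9
[ 0.51915325 -0.2085313   0.34921486] [ 0.25861304 -0.96597634 -0.00300208] [-1.04880333  0.0305693  -1.44617249] 39.94887472857954
scene 229 132
top 360 225
47 [[-0.03, 0.002, -0.069], [-0.034, -0.003, -0.065], [-0.033, -0.005, -0.064], [-0.012, 0.0, -0.063], [-0.035, 0.0, -0.06], [-0.038, -0.002, -0.059], [-0.01, -0.004, -0.056], [-0.012, 0.001, -0.055], [-0.008, -0.001, -0.05], [-0.009, -0.005, -0.048], [-0.008, -0.0, -0.047], [-0.025, -0.005, -0.023]]
```

View pics/crop3.png

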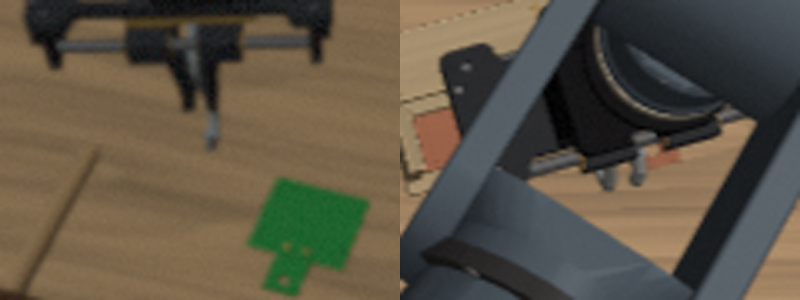

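```bash
python3 -m pendant '-1.2 -4 -1 0 0 0; -1.2 -8.45 -3 0 0 0; -1.2 -8.45 -7 0 0 0; -1.2 -8.45 -12 0 0 0; -1.2 -8.45 -17 0 0 0; -1.2 -8.45 -20 0 0 0; -1.2 -8.45 -20 0 0 0; -1.2 -8.45 -20 0 0 0; -1.2 -8.45 -20 0 0 0; -1.2 -8.45 -20 0 0 0'
python3 - <<'E'
from h import *
s,d=snap('scene','scene3.png'); t,e=snap('top','top3.png')
o=arm.get_obs();p=o['eef_pos'];print(p,o['force'])
c=lambda im,x,y,w,h: cv2.resize(im[y:y+h,x:x+w],(400,300),interpolation=cv2.INTER_CUBIC)
cv2.imwrite('pics/crop4.png',np.hstack([c(s,180,140,80,60),c(t,340,200,80,60)])[:,:,::-1])
E
```

```text
t: 10.3
eef_pos: [0.5088, -0.2942, 0.152]
ee_rot: [3.112, 0.412, 0.003]
force: [-0.6, 0.4, -0.6]
grip_width: 0.0072
finger_force: 39.9
[ 0.50843283 -0.29407758  0.15148716] [-0.61159452  0.79556217 -0.27502477]
```

View pics/crop4.png

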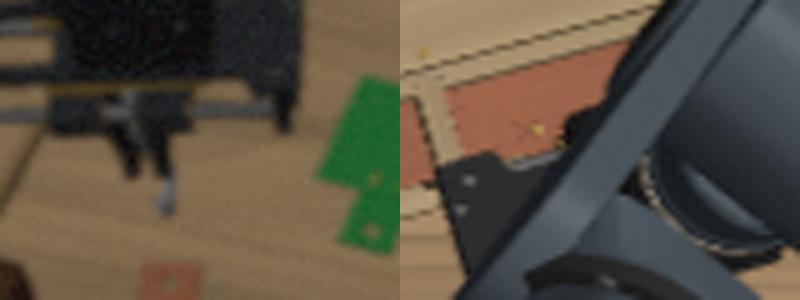

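```bash
python3 - <<'E'
from h import *
p=arm.get_obs()['eef_pos'];c,s=np.cos(.262),np.sin(.262);R=np.array([[c,-s,0],[s,c,0],[0,0,1]])
for dx in(-.012,-.009,-.006):
  print(dx,[np.round(proj('scene',p+R@[dx,-.001,z]),1).tolist() for z in(-.046,-.074)])
H=np.array([.5283,-.289,.064]);print('H',proj('scene',H),proj('top',H), 'y+1mm:',proj('scene',H+R@[0,.001,0]))
im=np.load('pics/scene3.npz')['im'].astype(int);d=np.load('pics/scene3.npz')['d']
g=im[170:186,206:222];print((g.sum(2)//3));print(np.round(d[170:186,206:222],2))
print((im[190:204,206:222,0]-im[190:204,206:222,1]))
E
```

```text
-0.012 [[211.8, 178.8], [213.2, 184.2]]
-0.009 [[211.8, 179.6], [213.2, 185.1]]
-0.006 [[211.7, 180.4], [213.1, 185.9]]
H (np.float64(213.58484210522315), np.float64(195.84922520152483)) (np.float64(375.8713710343925), np.float64(238.94046942083892)) y+1mm: (np.float64(213.92378766442857), np.float64(195.8388744202742))
[[ 25  30  44  50  34  25  17  46  82  95 103 102 103 102 101 103]
 [ 17  34  52  58  43  25  15  39  80  97 100 104 104 104 103 102]
 [ 11  38  62  75  55  32  17  36  71  94 105 103 103 105 103 108]
 [ 30  37  73  88  71  39  22  35  65  92 107 108 111 108 108 108]
 [ 32  47  77  94  79  51  32  33  66  92 103 109 109 110 107 109]
 [ 56  71  92 100  88  72  58  58  75  94 106 106 110 108 109 106]
 [ 90  99 105 107 103  98  96  89  85 101 108 108 107 110 108 106]
 [105 104 106 106 105 107 106 102  94 102 106 108 109 108 107 109]
 [105 104 107 105 103 106 104  96  91 101 104 106 109 107 106 109]
 [101 105 102 100  97  98 100  91  87  97 105 104 105 106 104 106]
 [101 102 102 102  99  97  92  83  80  93 103 105 106 105 106 104]
 [102 104 106 101 100  93  79  72  74  92
[... 1670 characters left out ...]
21 21 23 22 26 23 24 22 22 23 23 24]
 [23 23 24 25 25 25 25 23 25 24 25 23 25 23 23 22]
 [22 22 29 31 31 32 31 32 33 31 31 32 32 30 27 21]
 [21 25 35 38 38 40 42 39 39 40 39 40 39 36 29 22]
 [20 24 36 42 41 45 40 38 40 41 44 42 44 38 29 23]
 [21 26 34 40 44 40 37 32 32 38 42 41 43 38 29 22]
 [22 26 35 42 41 43 30 22 24 30 39 44 42 38 25 22]
 [22 28 38 42 42 40 33 26 27 30 41 42 44 36 24 19]
 [22 29 38 43 42 42 41 36 37 41 42 43 42 38 23 19]
 [22 28 40 43 43 43 43 43 43 43 45 44 42 35 27 19]
 [23 30 38 42 44 45 45 45 47 43 43 44 41 35 25 19]
 [25 32 42 43 44 44 44 42 46 41 43 43 42 35 24 20]
 [23 31 39 43 42 44 43 45 43 44 44 43 42 33 24 21]
 [22 34 42 42 43 46 43 44 44 44 43 42 41 34 25 23]]
```

```bash
python3 -m pendant '0 0 -2 0 0 0; 0 0 -4 0 0 0; 0 0 -4.8 0 0 0; 0 0 -4.8 0 0 0; 0 0 -4.8 0 0 0; 1 0.3 -4.8 0 0 0; 2 0.6 -4.8 0 0 0; 2.8 0.85 -4.8 0 0 0; 2.8 0.85 -4.8 0 0 0; 2.8 0.85 -4.8 0 0 0'; python3 -m pendant '0 0 0.1 0 0 0; 0 0 0.2 0 0 0; 0 0 0.3 0 0 0; 0 0 0.4 0 0 0; 0 0 0.5 0 0 0; 0 0 0.5 0 0 0; 0 0 0.5 0 0 0; 0 0 0.5 0 0 0; 0 0 0.5 0 0 0; 0 0 0.5 0 0 0'
python3 - <<'E'
from h import *
s,d=snap('scene','scene4.png')
o=arm.get_obs();print(o['eef_pos'],o['force'],o['moment'])
cv2.imwrite('pics/crop5.png',cv2.resize(s[170:230,180:260],(640,480),interpolation=cv2.INTER_CUBIC)[:,:,::-1])
E
```

```text
t: 11.65
eef_pos: [0.536, -0.285, 0.1024]
ee_rot: [-3.114, -0.412, 0.001]
force: [0.4, 0.5, -0.9]
grip_width: 0.0072
finger_force: 39.9
t: 12.9
eef_pos: [0.5361, -0.2853, 0.1075]
ee_rot: [3.114, 0.412, 0.0]
force: [-0.5, 0.6, -0.2]
grip_width: 0.007
finger_force: 39.9
[ 0.53608786 -0.28527253  0.10753703] [ 0.80576647  0.12019615 -1.24716652] [-0.01132497  0.01056583 -0.00293492]
```

View pics/crop5.png

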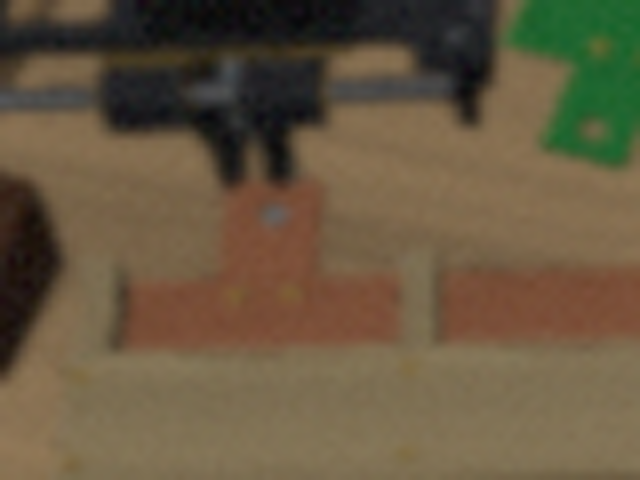

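The crop shows grey steel filling the hole at crop (275,215), so the tip is right under it. I feel upward.

```bash
python3 -m pendant '0 0 0.05 0 0 0; 0 0 0.1 0 0 0; 0 0 0.15 0 0 0; 0 0 0.2 0 0 0; 0 0 0.25 0 0 0; 0 0 0.3 0 0 0; 0 0 0.3 0 0 0; 0 0 0.3 0 0 0; 0 0 0.3 0 0 0; 0 0 0.3 0 0 0';  python3 - <<'E'
from h import *
for i in range(4):
    s,d=snap('scene','scene5.png'); o=arm.get_obs();print(o['eef_pos'],o['force'].round(2),o['moment'].round(3))
im=s.astype(int); print((im[...,0]-im[...,1])[190:206,204:224])
E
```

```text
t: 14.2
eef_pos: [0.5361, -0.2853, 0.1105]
ee_rot: [-3.114, -0.412, 0.0]
force: [-0.1, -0.1, -2.2]
grip_width: 0.0069
finger_force: 40.0
[ 0.53609283 -0.28521034  0.11053249] [ 0.92  0.51 -2.55] [ 0.06  -0.01  -0.019]
[ 0.53606882 -0.28523576  0.11052848] [-0.29  0.92 -2.58] [ 0.022 -0.022 -0.036]
[ 0.53609929 -0.28527344  0.11052683] [-0.37 -0.76 -2.85] [ 0.07  -0.064 -0.036]
[ 0.53608758 -0.28525997  0.11054623] [ 0.17  0.58 -2.41] [ 0.023 -0.015 -0.054]
[[23 20 17 10  2 -2 13 16 14 10  5  0  7 17 23 24 22 24 23 23]
 [23 22 19 12  5  8 17 22 23 15  6  9 13 21 27 29 25 21 21 22]
 [23 21 19 17 16 22 31 33 36 32 27 27 32 35 40 36 26 23 21 22]
 [20 22 22 23 33 38 39 41 42 43 37 39 39 42 43 36 28 22 23 21]
 [18 20 22 25 34 41 44 40 40 36 33 39 42 41 43 36 27 24 24 25]
 [21 21 22 29 36 42 43 41 30 17 17 25 36 42 42 36 25 23 23 21]
 [20 21 23 29 39 41 43 39 26 10  9 24 38 41 44 36 27 22 22 21]
 [20 21 23 30 40 42 43 40 33 22 20 33 41 43 42 35 24 21 19 21]
 [20 21 21 31 38 44 44 44 41 38 40 41 42 45 44 35 23 23 17 18]
 [20 21 24 30 39 42 44 43 43 44 41 44 43 44 43 34 23 20 22 20]
 [21 20 22 31 41 42 42 45 45 43 44 45 44 41 43 35 23 21 19 21]
 [20 20 24 34 41 42 43 45 45 44 44 44 44 45 43 33 22 21 20 19]
 [19 19 25 34 43 44 43 46 43 44 46 44 46 46 44 35 23 24 21 20]
 [23 24 26 35 42 44 46 44 44 43 43 47 44 45 43 33 26 24 25 25]
 [29 30 32 36 42 42 42 41 42 43 43 43 42 43 43 39 36 36 37 35]
 [39 40 41 40 39 39 40 41 43 44 42 36 37 39 41 42 40 40 43 42]]
```

```bash
python3 - <<'E'
from h import *
a=[np.load(f'pics/{n}.npz')['im'].astype(float) for n in('scene0','scene3')]
b=np.mean([arm.get_image('scene')[0].astype(float) for _ in range(6)],0)
V,U=np.mgrid[190:202,208:220]
def cen(im,ch):
    D=(im[...,0]-im[...,ch])[190:202,208:220]; w=np.clip(np.median(D[6:])-D-6,0,None); w[:4]=0; w[8:]=0; w[:,:2]=0;w[:,8:]=0
    return (U*w).sum()/w.sum(),(V*w).sum()/w.sum(),w.sum()
for im in a+[b]: print([np.round(cen(im,c),2).tolist() for c in(1,2)])
print(((b[...,0]-b[...,2])[192:199,209:219]).round(0)); print(((a[0][...,0]-a[0][...,2])[192:199,209:219]).round(0))
p=arm.get_obs()['eef_pos'];c,s=np.cos(.262),np.sin(.262);R=np.array([[c,-s,0],[s,c,0],[0,0,1]])
H=np.array([.5283,-.289,.066]);h0=np.array(proj('scene',H))
for v in([.001,0,0],[0,.001,0]): print(np.array(proj('scene',H+R@v))-h0)
E
```

```text
[[213.59, 196.26, 54.0], [213.43, 196.15, 54.0]]
[[213.54, 196.27, 74.0], [213.31, 196.11, 65.0]]
[[213.59, 195.86, 173.33], [213.65, 195.82, 310.58]]
[[34. 46. 56. 55. 47. 39. 36. 47. 57. 61.]
 [59. 62. 64. 64. 61. 58. 59. 62. 64. 63.]
 [65. 66. 65. 62. 55. 53. 56. 63. 64. 65.]
 [65. 66. 61. 49. 30. 24. 38. 57. 65. 64.]
 [66. 66. 60. 42. 18. 12. 33. 56. 66. 65.]
 [65. 66. 64. 52. 36. 33. 49. 62. 66. 65.]
 [65. 67. 65. 63. 60. 59. 64. 66. 67. 65.]]
[[55. 54. 54. 53. 56. 50. 51. 54. 54. 53.]
 [58. 58. 59. 59. 59. 58. 61. 59. 60. 61.]
 [61. 61. 59. 60. 58. 62. 61. 62. 62. 60.]
 [64. 61. 62. 55. 50. 51. 58. 58. 62. 62.]
 [61. 61. 61. 51. 44. 47. 50. 59. 62. 60.]
 [64. 62. 62. 52. 48. 49. 54. 61. 59. 59.]
 [59. 61. 61. 58. 58. 57. 60. 60. 62. 62.]]
[-0.01795324  0.28349782]
[ 0.339452   -0.01035733]
```

```bash
python3 -m pendant '0.01 -0.02 0 0 0 0; 0.02 -0.04 0 0 0 0; 0.03 -0.06 0 0 0 0; 0.05 -0.08 0 0 0 0; 0.06 -0.1 0 0 0 0; 0.07 -0.12 0 0 0 0; 0.08 -0.14 0 0 0 0; 0.1 -0.18 0 0 0 0; 0.1 -0.18 0 0 0 0; 0.1 -0.18 0 0 0 0';  cat > f.py <<'E'
from h import *
F=[]
for i in range(5):
    b=arm.get_image('scene')[0]; o=arm.get_obs(); F.append(np.r_[o['force'],o['moment']])
print(o['eef_pos'].round(4),np.mean(F,0).round(2)); b=b.astype(float)
print((b[...,0]-b[...,2])[192:199,209:219])
E
python3 f.py
```

```text
t: 15.95
eef_pos: [0.5378, -0.2875, 0.111]
ee_rot: [3.113, 0.411, 0.002]
force: [-0.3, -0.9, -0.5]
grip_width: 0.0073
finger_force: 40.0
[ 0.5375 -0.2874  0.1108] [ 0.54  0.19 -0.55  0.05 -0.14  0.01]
[[43. 53. 49. 45. 34. 27. 31. 43. 55. 57.]
 [63. 62. 62. 59. 58. 52. 55. 61. 62. 60.]
 [65. 65. 63. 58. 54. 57. 59. 68. 65. 65.]
 [67. 63. 57. 39. 24. 31. 48. 64. 67. 63.]
 [66. 64. 47. 19.  4. 11. 38. 59. 64. 62.]
 [66. 65. 51. 29. 16. 23. 49. 62. 66. 66.]
 [67. 66. 62. 53. 46. 53. 62. 65. 66. 64.]]
```

Fz fell back to its baseline, so the tip has popped in. I raise it further.

```bash
python3 -m pendant '0 0 0.05 0 0 0; 0 0 0.1 0 0 0; 0 0 0.15 0 0 0; 0 0 0.2 0 0 0; 0 0 0.25 0 0 0; 0 0 0.3 0 0 0; 0 0 0.3 0 0 0; 0 0 0.3 0 0 0; 0 0 0.3 0 0 0; 0 0 0.3 0 0 0';   python3 f.py
```

```text
t: 17.45
eef_pos: [0.5372, -0.2871, 0.1136]
ee_rot: [3.114, 0.412, 0.0]
force: [1.7, -0.5, -1.4]
grip_width: 0.0071
finger_force: 40.0
[ 0.5371 -0.287   0.1136] [ 2.05  0.67 -1.36  0.17 -0.41  0.01]
[[52. 55. 53. 49. 47. 40. 37. 45. 54. 58.]
 [64. 63. 63. 62. 59. 59. 59. 59. 63. 64.]
 [64. 64. 63. 56. 47. 50. 58. 66. 64. 64.]
 [64. 66. 57. 33. 16. 26. 48. 63. 66. 67.]
 [64. 63. 54. 24.  6. 14. 40. 61. 66. 62.]
 [65. 64. 55. 35. 22. 30. 52. 64. 66. 63.]
 [64. 67. 62. 56. 57. 55. 63. 66. 66. 64.]]
```

```bash
python3 -m pendant '0.05 0.01 0 0 0 0; 0.1 0.03 0 0 0 0; 0.1 0.03 0 0 0 0; 0.1 0.03 0.05 0 0 0; 0.1 0.03 0.1 0 0 0; 0.1 0.03 0.15 0 0 0; 0.1 0.03 0.2 0 0 0; 0.1 0.03 0.2 0 0 0; 0.1 0.03 0.2 0 0 0; 0.1 0.03 0.2 0 0 0';   python3 f.py
```

```text
t: 18.95
eef_pos: [0.5381, -0.2868, 0.1155]
ee_rot: [-3.114, -0.412, 0.0]
force: [-0.0, 0.2, -0.8]
grip_width: 0.007
finger_force: 39.9
[ 0.5381 -0.2868  0.1155] [-0.06 -0.17 -0.99  0.03 -0.   -0.01]
[[52. 54. 54. 52. 48. 42. 36. 46. 54. 59.]
 [61. 64. 63. 58. 56. 55. 57. 62. 64. 65.]
 [68. 64. 59. 42. 35. 46. 60. 61. 64. 64.]
 [66. 66. 52. 22.  9. 24. 50. 63. 65. 67.]
 [66. 63. 50. 19.  6. 15. 44. 61. 65. 64.]
 [64. 64. 54. 38. 23. 33. 51. 64. 66. 63.]
 [68. 67. 63. 62. 53. 60. 64. 67. 68. 62.]]
```

```bash
python3 -m pendant '0 0 0.1 0 0 0; 0 0 0.2 0 0 0; 0 0 0.3 0 0 0; 0 0 0.4 0 0 0; 0 0 0.5 0 0 0; 0 0 0.6 0 0 0; 0.05 0 0.7 0 0 0; 0.05 0 0.7 0 0 0; 0.05 0 0.7 0 0 0; 0.05 0 0.7 0 0 0';   python3 f.py|head -1
```

```text
t: 20.45
eef_pos: [0.5387, -0.2867, 0.1225]
ee_rot: [-3.114, -0.411, -0.0]
force: [1.8, 0.3, -2.1]
grip_width: 0.0069
finger_force: 40.0
[ 0.5387 -0.2867  0.1225] [ 1.01  0.53 -2.32  0.17 -0.36 -0.01]
```

```bash
python3 -m pendant '-0.1 -0.03 0 0 0 0; -0.29 -0.08 0 0 0 0; -0.48 -0.13 0 0 0 0; -0.68 -0.18 0 0 0 0; -0.87 -0.23 0 0 0 0; -1.06 -0.28 0 0 0 0; -1.26 -0.34 0 0 0 0; -1.45 -0.39 0 0 0 0; -1.64 -0.44 0 0 0 0; -1.93 -0.52 0 0 0 0';   python3 f.py|head -1
```

```text
t: 21.95
eef_pos: [0.5192, -0.292, 0.1226]
ee_rot: [3.114, 0.412, 0.0]
force: [0.6, 0.4, -2.0]
grip_width: 0.0071
finger_force: 40.0
[ 0.519  -0.292   0.1226] [ 0.38  0.1  -2.3   0.06 -0.18  0.04]
```

```bash
python3 -m pendant '-0.19 -0.05 0 0 0 0; -0.39 -0.1 0 0 0 0; -0.58 -0.16 0 0 0 0; -0.77 -0.21 0 0 0 0; -0.97 -0.26 0 0 0 0; -1.16 -0.31 0 0 0 0; -1.35 -0.36 0 0 0 0; -1.55 -0.42 0 0 0 0; -1.74 -0.47 0 0 0 0; -1.93 -0.52 0 0 0 0';   python3 f.py|head -1; python3 -c "
from h import *
s,d=snap('scene','scene6.png')
cv2.imwrite('pics/crop6.png',cv2.resize(s[160:235,180:280],(640,480),interpolation=cv2.INTER_CUBIC)[:,:,::-1])"
```

```text
t: 23.45
eef_pos: [0.4999, -0.2972, 0.1226]
ee_rot: [-3.115, -0.412, -0.0]
force: [1.7, 0.2, -1.2]
grip_width: 0.0072
finger_force: 40.0
[ 0.4998 -0.2972  0.1225] [ 0.58  0.47 -1.58  0.07 -0.31  0.01]
```

View pics/crop6.png

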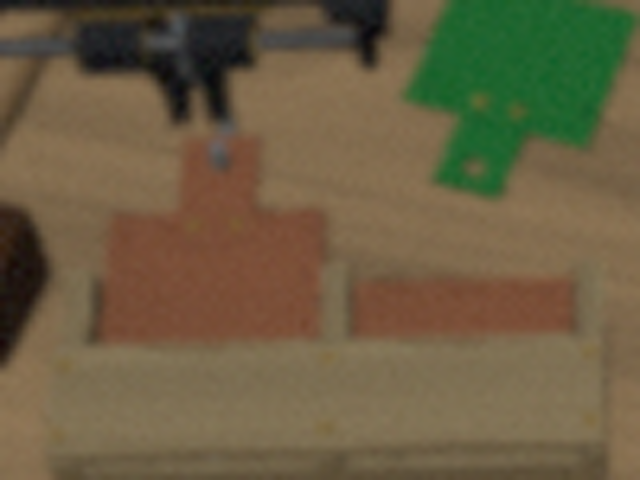

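```bash
python3 -m pendant '-0.25 -0.07 0 0 0 0; -0.5 -0.13 0 0 0 0; -0.75 -0.2 0 0 0 0; -1 -0.27 0 0 0 0; -1.25 -0.34 0 0 0 0; -1.5 -0.4 0 0 0 0; -1.75 -0.47 0 0 0 0; -2 -0.54 0 0 0 0; -2.25 -0.61 0 0 0 0; -2.5 -0.67 0 0 0 0';   python3 f.py|head -1; python3 -c "
from h import *
s,d=snap('scene','scene7.png')
im=s.astype(int); r=(im[...,0]-im[...,2]>57)&(im[...,0]-im[...,1]>28); ok=r[170:225,186:232]
P,c=cloud('scene',s,d,(186,170,46,55)); m=(c[:,0].astype(int)-c[:,1]>30)&(P[:,2]>.045)&(P[:,2]<.085); Q=P[m][:,:2]
k,sn=np.cos(.262),np.sin(.262); O=np.array([.5824,-.2162]); L=(Q-O)@np.array([[k,-sn],[sn,k]]); print(len(Q),np.percentile(L,[1,99],axis=0))
"
```

```text
t: 25.0
eef_pos: [0.4748, -0.3039, 0.1225]
ee_rot: [-3.114, -0.412, 0.0]
force: [0.7, -0.3, -2.2]
grip_width: 0.007
finger_force: 40.0
[ 0.4747 -0.3039  0.1225] [ 0.79  0.54 -2.68  0.05 -0.2   0.01]
985 [[-0.14517787 -0.10491613]
 [-0.01803318 -0.00867123]]
```

```bash
python3 -m pendant '0.03 0.01 0.8 0 0 0; 0.1 0.03 1.6 0 0 0; 0.2 0.06 2.4 0 0 0; 0.34 0.09 3.1 0 0 0; 0.6 0.16 3.9 0 0 0; 0.9 0.24 4.7 0 0 0; 1.35 0.36 5.9 0 0 0; 1.8 0.48 6.7 0 0 0; 2.35 0.63 7.5 0 0 0; 2.9 0.78 8.35 0 0 0';   python3 f.py|head -1; python3 -c "
from h import *
s,d=snap('scene','scene8.png');t,_=snap('top','top8.png')
c=lambda im,x,y,w,h: cv2.resize(im[y:y+h,x:x+w],(400,300),interpolation=cv2.INTER_CUBIC)
cv2.imwrite('pics/crop7.png',np.hstack([c(s,170,120,120,90),c(t,320,190,120,90)])[:,:,::-1])"
```

```text
t: 26.55
eef_pos: [0.5044, -0.2959, 0.2065]
ee_rot: [-3.114, -0.412, -0.0]
force: [1.0, 0.3, -2.8]
grip_width: 0.0068
finger_force: 40.0
[ 0.5038 -0.2961  0.2058] [ 0.55  0.15 -2.52  0.03 -0.14 -0.  ]
```

View pics/crop7.png

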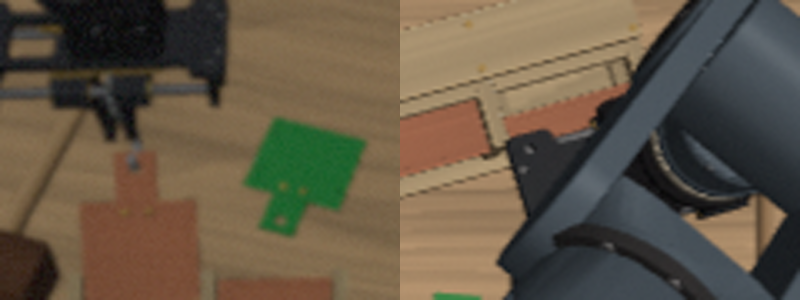

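The plate is hooked and tipping up, tab on top (scene crop 135,160), with its rear edge still on the ledge in front of the keeper. I go on with the arc.

```bash
python3 -m pendant '0.7 0.19 0.7 0 0 0; 1.4 0.38 1.3 0 0 0; 2.1 0.57 1.85 0 0 0; 2.8 0.75 2.2 0 0 0; 3.5 0.94 2.6 0 0 0; 4.2 1.1 2.95 0 0 0; 4.9 1.3 3.25 0 0 0; 5.6 1.5 3.6 0 0 0; 6 1.6 4 0 0 0; 6 1.6 4.5 0 0 0';   python3 f.py|head -1;  python3 -m pendant '0 0 0.4 0 0 0; 0 0 0.8 0 0 0; 0 0 1.2 0 0 0; 0 0 1.8 0 0 0; 0 0 2.5 0 0 0; 0 0 3.3 0 0 0; 0 0 4.2 0 0 0; 0 0 5 0 0 0; 0 0 6 0 0 0; 0 0 6 0 0 0';   python3 f.py|head -1
```

```text
t: 28.15
eef_pos: [0.5642, -0.2796, 0.2506]
ee_rot: [-3.113, -0.412, 0.001]
force: [0.4, -0.2, -4.6]
grip_width: 0.0074
finger_force: 40.0
[ 0.5631 -0.28    0.2506] [-0.24 -0.25 -4.69 -0.02  0.03 -0.03]
t: 29.65
eef_pos: [0.5646, -0.2804, 0.3124]
ee_rot: [3.113, 0.411, 0.003]
force: [0.4, 0.1, -4.5]
grip_width: 0.007
finger_force: 40.0
[ 0.5638 -0.2799  0.3105] [ 0.14 -0.09 -4.99  0.03 -0.16  0.  ]
```

```bash
python3 -m pendant '0 0.3 0.2 0 0 0; 0 0.9 0.4 0 0 0; 0 1.8 0.6 0 0 0; 0 3 0.8 0 0 0; 0 4.5 1 0 0 0; 0 6.3 1 0 0 0; 0 8.4 1 0 0 0; 0 10.8 1 0 0 0; 0 13.5 1 0 0 0; 0 16.5 1 0 0 0'; python3 -m pendant '0 3.2 0 0 0 -0.02; 0 6.4 0 0 0 -0.045; 0 9.6 0 0 0 -0.07; 0 12.8 0 0 0 -0.1; 0 16 0 0 0 -0.13; 0 19.2 0 0 0 -0.16; 0 22.4 0 0 0 -0.19; 0 25.6 0 0 0 -0.22; 0 28.8 0 0 0 -0.25; 0 32 0 0 0 -0.275'; python3 -m pendant '0 2.6 0 0 0 0; 0 4.7 0 0 0 0; 0 6.2 0 0 0 0; 0 7.2 0 0 0 0; 0 7.8 0 0 0 0; 0 8 0 0 0 0; 0 8 0 0 0 0; 0 8 0 0 0 0; 0 8 0 0 0 0; 0 8 0 0 0 0'; python3 f.py|head -1
python3 -c "
from h import *
s,d=snap('scene','scene9.png')
o=arm.get_obs();print(cv2.Rodrigues(o['ee_rot'])[0].round(3))
c=lambda im,x,y,w,h: cv2.resize(im[y:y+h,x:x+w],(640,480),interpolation=cv2.INTER_CUBIC)
cv2.imwrite('pics/crop8.png',c(s,350,100,180,135)[:,:,::-1])"
```

```text
t: 31.15
eef_pos: [0.5638, -0.1131, 0.3211]
ee_rot: [-3.114, -0.412, 0.0]
force: [-0.4, 0.7, -4.1]
grip_width: 0.0073
finger_force: 40.0
t: 32.4
eef_pos: [0.5631, 0.207, 0.3211]
ee_rot: [3.141, -0.019, -0.0]
force: [0.1, -0.0, -5.0]
grip_width: 0.0068
finger_force: 40.0
t: 33.65
eef_pos: [0.564, 0.2847, 0.3211]
ee_rot: [3.141, -0.02, -0.0]
force: [0.1, 0.1, -4.8]
grip_width: 0.0069
finger_force: 40.0
[0.564  0.2849 0.3211] [ 0.48 -0.27 -4.75  0.02 -0.11  0.  ]
[[ 1.    -0.012 -0.   ]
 [-0.012 -1.    -0.   ]
 [-0.     0.    -1.   ]]
```

View pics/crop8.png

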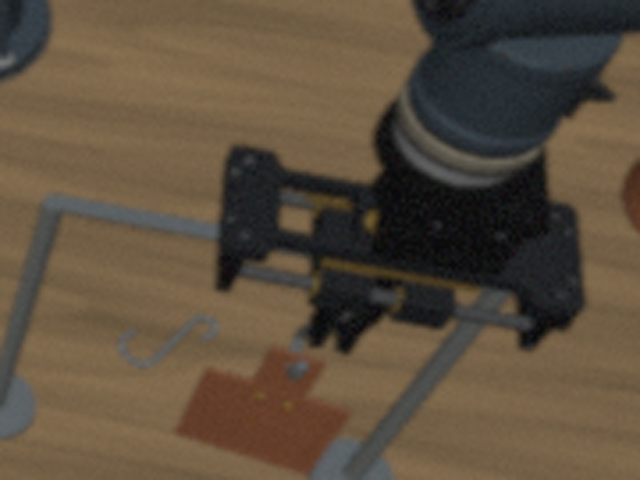

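```bash
python3 -m pendant '0 0 -0.5 0 0 0; 0 0 -1.3 0 0 0; 0 0 -2.3 0 0 0; 0 0 -3.3 0 0 0; 0 0 -4.2 0 0 0; 0 0 -4.8 0 0 0; 0 0 -5.1 0 0 0; 0 0 -5.2 0 0 0; -0.1 0 -5.2 0 0 0; -0.3 0 -5.2 0 0 0'; python3 -m pendant '-0.3 0 0 0 0 0; -0.7 0 0 0 0 0; -1.2 0 0 0 0 0; -1.8 0 0 0 0 0; -2.4 0 0 0 0 0; -3 0 0 0 0 0; -3.6 0 0 0 0 0; -4.2 0 0 0 0 0; -4.8 0 0 0 0 0; -5.4 0 0 0 0 0'; python3 -m pendant '-0.6 0 0 0 0 0; -1.1 0 0 0 0 0; -1.5 0 0 0 0 0; -1.8 0 0 0 0 0; -2 0 0 0 0 0; -2.15 0 0 0 0 0; -2.2 0 0 0 0 0; -2.2 0 0 0 0 0; -2.2 0 0 0 0 0; -2.2 0 0 0 0 0'; python3 f.py|head -1
```

```text
t: 35.2
eef_pos: [0.5611, 0.285, 0.2694]
ee_rot: [-3.141, 0.019, -0.001]
force: [-0.4, 0.3, -5.2]
grip_width: 0.0074
finger_force: 40.0
t: 36.45
eef_pos: [0.5066, 0.2849, 0.2691]
ee_rot: [-3.142, 0.019, -0.0]
force: [-0.3, 0.3, -5.2]
grip_width: 0.0071
finger_force: 40.0
t: 37.7
eef_pos: [0.4851, 0.2849, 0.269]
ee_rot: [-3.142, 0.019, -0.0]
force: [-0.2, 0.2, -5.3]
grip_width: 0.007
finger_force: 40.0
[0.485  0.2849 0.2691] [-0.37 -0.13 -4.65  0.05 -0.08  0.01]
```

No touch. I lower onto the bar.

```bash
python3 -m pendant '0 0 -0.4 0 0 0; 0 0 -0.9 0 0 0; 0 0 -1.4 0 0 0; 0 0 -1.9 0 0 0; 0 0 -2.4 0 0 0; 0 0 -2.8 0 0 0; 0 0 -3.1 0 0 0; 0 0 -3.4 0 0 0; 0 0 -3.6 0 0 0; 0 0 -3.6 0 0 0'; python3 f.py|head -1; python3 -m pendant '0 0 -0.05 0 0 0; 0 0 -0.1 0 0 0; 0 0 -0.15 0 0 0; 0 0 -0.2 0 0 0; 0 0 -0.2 0 0 0; 0 0 -0.2 0 0 0; 0 0 -0.2 0 0 0; 0 0 -0.2 0 0 0; 0 0 -0.2 0 0 0; 0 0 -0.2 0 0 0'; python3 f.py|head -1
```

```text
t: 39.2
eef_pos: [0.4849, 0.2849, 0.2329]
ee_rot: [3.141, -0.019, -0.0]
force: [-0.3, 0.5, -5.3]
grip_width: 0.0071
finger_force: 40.0
[0.4851 0.285  0.2332] [-0.04 -0.15 -5.34  0.04 -0.06  0.03]
t: 40.7
eef_pos: [0.485, 0.2849, 0.2311]
ee_rot: [-3.141, 0.019, -0.0]
force: [-0.8, -0.3, -4.4]
grip_width: 0.007
finger_force: 40.0
[0.485 0.285 0.231] [-0.27 -0.07 -4.26  0.05 -0.1   0.01]
```

```bash
python3 -m pendant '0 0 -0.02 0 0 0; 0 0 -0.04 0 0 0; 0 0 -0.06 0 0 0; 0 0 -0.08 0 0 0; 0 0 -0.08 0 0 0; 0 0 -0.08 0 0 0; 0 0 -0.08 0 0 0; 0 0 -0.08 0 0 0; 0 0 -0.08 0 0 0; 0 0 -0.08 0 0 0'; python3 f.py|head -1
```

```text
t: 42.2
eef_pos: [0.4851, 0.285, 0.2304]
ee_rot: [-3.141, 0.019, -0.0]
force: [-0.5, -0.1, -1.9]
grip_width: 0.0069
finger_force: 40.0
[0.485  0.285  0.2303] [-1.1  -0.07 -1.08 -0.01  0.1   0.01]
```

```bash
python3 -m pendant '0 0 -0.02 0 0 0; 0 0 -0.03 0 0 0; 0 0 -0.03 0 0 0; 0 0 -0.03 0 0 0; 0 0 -0.03 0 0 0; 0 0 -0.03 0 0 0; 0 0 -0.03 0 0 0; 0 0 -0.03 0 0 0; 0 0 -0.03 0 0 0; 0 0 -0.03 0 0 0' 0 3; python3 -m pendant '0 0 0 0 0 0; 0 0 0 0 0 0; 0 0 0 0 0 0; 0 0 0 0 0 0; 0 0 0 0 0 0; 0 0 0 0 0 0; 0 0 0 0 0 0; 0 0 0 0 0 0; 0 0 0 0 0 0; 0 0 0 0 0 0' 0.6; python3 -m pendant '0 0 1 0 0 0; 0 0 2 0 0 0; 0 0 3 0 0 0; 0 0 5 0 0 0; 0 0 8 0 0 0; 0 0 12 0 0 0; 0 0 16 0 0 0; 6 0 18 0 0 0; 10 0 18 0 0 0; 10 0 18 0 0 0'; python3 -m pendant '5 -5 0 0 0 0; 5 -10 0 0 0 0; 5 -15 0 0 0 0; 5 -20 0 0 0 0; 5 -25 0 0 0 0; 5 -25 0 0 0 0; 5 -25 0 0 0 0; 5 -25 0 0 0 0; 5 -25 0 0 0 0; 5 -25 0 0 0 0'
python3 -c "
from h import *
s,d=snap('scene','scene10.png');t,_=snap('top','top10.png')
c=lambda im,x,y,w,h: cv2.resize(im[y:y+h,x:x+w],(400,300),interpolation=cv2.INTER_CUBIC)
cv2.imwrite('pics/crop9.png',np.vstack([np.hstack([c(s,340,130,160,120),c(t,30,220,160,120)]),np.hstack([c(s,0,0,560,420),c(t,0,0,560,420)])])[:,:,::-1])"
```

```text
t: 43.7
eef_pos: [0.4851, 0.285, 0.2301]
ee_rot: [-3.141, 0.019, -0.0]
force: [-1.1, 0.5, 4.0]
grip_width: 0.0081
finger_force: 3.0
t: 44.95
eef_pos: [0.485, 0.2849, 0.23]
ee_rot: [-3.142, 0.019, -0.0]
force: [0.3, 0.2, 0.2]
grip_width: 0.0524
finger_force: 0.0
t: 46.2
eef_pos: [0.5874, 0.2843, 0.4095]
ee_rot: [3.141, -0.022, 0.001]
force: [0.3, -0.2, -0.8]
grip_width: 0.0524
finger_force: 0.0
t: 47.45
eef_pos: [0.6349, 0.0358, 0.4099]
ee_rot: [-3.141, 0.017, 0.0]
force: [-0.1, -1.3, 1.0]
grip_width: 0.052
finger_force: 0.0
```

View pics/crop9.png

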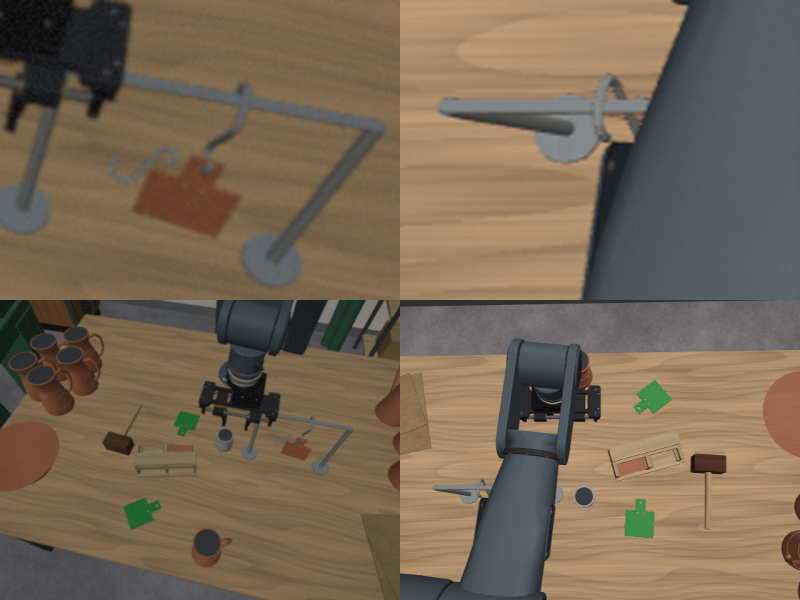

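The plate hangs tab up from the hook on the rail (crop 205,170), the bystanders are where they were, and the arm is clear. I let the sway die out and check it.

```bash
for i in 1 2; do python3 -m pendant '0 0 0 0 0 0; 0 0 0 0 0 0; 0 0 0 0 0 0; 0 0 0 0 0 0; 0 0 0 0 0 0; 0 0 0 0 0 0; 0 0 0 0 0 0; 0 0 0 0 0 0; 0 0 0 0 0 0; 0 0 0 0 0 0' >/dev/null; done; python3 - <<'E'
from h import *
for i in range(12):
    im=arm.get_image('scene')[0].astype(int)[180:235,385:445]; m=(im[...,0]-im[...,2]>50)&(im[...,0]-im[...,1]>35)
    v,u=np.nonzero(m); print(len(u),u.mean().round(2),v.mean().round(2))
E
```

```text
704 29.68 29.24
703 29.7 29.24
705 29.64 29.35
705 29.68 29.21
698 29.63 29.38
703 29.67 29.25
709 29.75 29.34
703 29.64 29.26
711 29.54 29.25
707 29.53 29.26
709 29.75 29.3
696 29.79 29.3
```

```bash
python3 -c "
from workcell import arm
print(arm.job_done())"
```

```text
the job is handed in; nothing more can be done
None
```

The copper jug stand hangs still, tab up, from the S-hook on the rail; the gripper never took hold of it, the hook-force readings stayed under 6 N, and I handed the job in at about 51 s of the 72 s allowed.

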